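# Tighten the pancake plate in cross order

### The arm

A 6-joint arm with a two-finger parallel gripper is mounted at the origin on the work surface. World frame = base frame: x ahead of the robot, y to its left, z up, the work surface at z = 0. Lengths are in mm, angles in rad, forces in N, time in s.
With the tool pointing down it reaches from about 400 to 925 mm from the base axis. Payload 12.5 kg.
Tool frame: the origin (TCP) lies between the finger pads; the fingertips stand 11 mm ahead of it and the grasp point (between the pads) lies 8 mm behind it (env.tip_extent is the distance from the TCP to the fingertips, in mm); x points along the fingers, z is the direction in which the jaws open and shut, and the axes are right-handed (so a half turn about x gives the same grasp; the last joint's range is limited). The gripper opens to 95 mm and grips with 3 to 60 N. Pads are 20 mm wide; open, the fingers measure 119 mm over their backs; the gripper's body (75 mm by 180 mm) begins 59 mm behind the grasp point.
Start: joints at [1.203, 0.491, 1.559, -0, 1.092, -0.106], TCP at [161.744, 603.725, 225.661] pointing down, gripper open.
Joint ranges: [-3.1, 3.1], [-0.84, 2.19], [0.05, 2.79], [-1.13, 4.28], [0.06, 2.93], [-2.69, 2.69]. Speed limits (rad/s): [2.22, 2.22, 2.79, 3.14, 3.14, 3.14].

### API

Orientations are given as [roll, pitch, yaw] about the fixed x, y, z axes, in that order (R = Rz(yaw) Ry(pitch) Rx(roll)).
In Python, from cell import status, imaging, env gives the robot as it stands. The module is installed in compiled form; this text tells all that it offers.
- The arm moves only by the tool apply_moves, never from a script. Its argument "increments" is a list of rows, each a list of 5 numbers: the closure, from 0 (fully open) to 1 (shut), then the shift along the tool's x, y, z in mm, then the turn about the tool's x in degrees. A call has 1 to 10 rows; each row shifts and turns the commanded pose from where the row before left it, along the tool's axes as they then stand; what a row does not reach is not made up. A row lasts 1/10 s, in which the tool goes at most 50 mm and 8.59 degrees, less where a joint would pass 70% of its speed; a pose out of reach is approached as far as the arm can. A call with a gripper value outside its range is refused whole. The fingers move at their own pace and stop on an object; the grip force is fixed at half the most. Time passes only in rows, so rows that do not move let the fingers close. It gives the time, the measured TCP pose, the force and the opening at its end, in the units of the state.
- status.state(): the state, without advancing time (a new reading comes with each control period).
- imaging.read_camera(name): name is "side" or "top"; returns a dict with "pixels" (400x640x3 uint8, red, green, blue), "fovy" (degrees; the focal length in pixels is half the picture's height over the tangent of half this angle, whatever the lens; pixels are square), "cx", "cy" (the principal point, pixels), "distortion" ([k1, k2, p1, p2, k3] as OpenCV has them; the pictures are not rectified), "R" (3x3) and "t" (3): a world point X has camera coordinates R X + t. Camera axes: x right, y down, z forward; pixel columns grow to the right and rows downward; lengths in mm; the calibration is good to about 2 mm. A picture is of the moment at which its call begins. There is no depth.
- env.job_done(): hands the job in, once; it reports no verdict.
The state is a dict: "t": time; "joints": joint angles; "qvel": joint speeds; "tau": joint torques, N m; "eef_pos": TCP position; "tcp_rot": TCP orientation; "ft_force": force on the tool from outside, world axes, zero at the start; "moment": the same for the moment, N m; "opening": opening from 0.0 (shut) to 1.0 (fully open).
Only numpy, scipy, OpenCV 4.12 (cv2) and the standard library are available. Lean on these libraries where they do the work, as an engineer would, in place of code of your own. Each camera call takes 0.05 s, during which the arm holds its last target. There are 200 camera calls.

### The job

The pancake mould plate on the burner frame is held by four crank nuts, all still loose. Tighten each a half turn clockwise by its wooden knob, one at a time in cross order: after the first nut (any one) do the one diagonally opposite, then the other two, so that the plate seats evenly. Leave the little spirit level on the plate where it is.

Things in the scene. Friction and masses are not known exactly. Their poses are not given: they have to be found in the camera images.
- pan: Square cast-iron pancake mould plate with dimples, 210 x 210 mm, top 68 mm above the table, on a steel burner frame; fixed. Origin: centre of the frame's underside, on the table; z up; at yaw 0 x points away from the robot, y to its left (yaw up to 0.4 rad either way). Four crank nuts on upright studs at x, y = +-70 mm; only their wooden knobs rise above 90 mm.
- level: Small round spirit level, 40 mm across, 11 mm high, aluminium with a glass top, lying loose near the middle of the plate. Origin: centre of its underside, z up.
- nut_near_left (a joint): Crank nut, axis at x, y = -70, +70 mm in pan's frame. Round wooden knob, 18 mm across, 92 to 137 mm above the table, 34 mm from the axis on a steel arm; it spins freely on its pin (pinch it, lead it round, heading kept). Angle in rad, growing clockwise from above: knob's direction in pan's frame = 135 deg minus angle. Starts at 0 to 0.4, stop at 3.7; about 2 N to turn, stays where left.
- nut_far_left (a joint): Crank nut, axis at x, y = +70, +70 mm in pan's frame. Round wooden knob, 18 mm across, 92 to 137 mm above the table, 34 mm from the axis on a steel arm; it spins freely on its pin (pinch it, lead it round, heading kept). Angle in rad, growing clockwise from above: knob's direction in pan's frame = 45 deg minus angle. Starts at 0 to 0.4, stop at 3.7; about 2 N to turn, stays where left.
- nut_far_right (a joint): Crank nut, axis at x, y = +70, -70 mm in pan's frame. Round wooden knob, 18 mm across, 92 to 137 mm above the table, 34 mm from the axis on a steel arm; it spins freely on its pin (pinch it, lead it round, heading kept). Angle in rad, growing clockwise from above: knob's direction in pan's frame = -45 deg minus angle. Starts at 0 to 0.4, stop at 3.7; about 2 N to turn, stays where left.
- nut_near_right (a joint): Crank nut, axis at x, y = -70, -70 mm in pan's frame. Round wooden knob, 18 mm across, 92 to 137 mm above the table, 34 mm from the axis on a steel arm; it spins freely on its pin (pinch it, lead it round, heading kept). Angle in rad, growing clockwise from above: knob's direction in pan's frame = -135 deg minus angle. Starts at 0 to 0.4, stop at 3.7; about 2 N to turn, stays where left.

How it is judged (in metres and radians):
On the way, in this order (a step that is already met when the one before it is completed fails the run):
1. one nut is tightened (2.8 rad or more) while the other three are still loose (under 0.6 rad) (((value of joint nut_near_left above 2.8 rad and value of joint each of nut_far_left, nut_far_right, nut_near_right below 0.6 rad) or (value of joint each of nut_near_left, nut_far_right, nut_near_right below 0.6 rad and value of joint nut_far_left above 2.8 rad) or (value of joint each of nut_near_left, nut_far_left, nut_near_right below 0.6 rad and value of joint nut_far_right above 2.8 rad) or (value of joint each of nut_near_left, nut_far_left, nut_far_right below 0.6 rad and value of joint nut_near_right above 2.8 rad))), for 0.2 s.
2. the nut diagonally opposite is tightened too, the other two still loose (((value of joint each of nut_near_left, nut_far_right above 2.8 rad and value of joint each of nut_far_left, nut_near_right below 0.6 rad) or (value of joint each of nut_near_left, nut_far_right below 0.6 rad and value of joint each of nut_far_left, nut_near_right above 2.8 rad))), for 0.2 s.
3. a third nut is tightened, the last still loose (((value of joint nut_near_left below 0.6 rad and value of joint each of nut_far_left, nut_far_right, nut_near_right above 2.8 rad) or (value of joint each of nut_near_left, nut_far_right, nut_near_right above 2.8 rad and value of joint nut_far_left below 0.6 rad) or (value of joint each of nut_near_left, nut_far_left, nut_near_right above 2.8 rad and value of joint nut_far_right below 0.6 rad) or (value of joint each of nut_near_left, nut_far_left, nut_far_right above 2.8 rad and value of joint nut_near_right below 0.6 rad))), for 0.2 s.
At the end, for the whole second after the job is handed in: All four nuts stand at 2.8 rad or more (a half turn, within about 20 degrees) and at rest, and the spirit level lies within 20 mm of where it started (value of joint each of nut_near_left, nut_far_left, nut_far_right, nut_near_right above 2.8 rad and velocity of joint nut_near_left between -0.1 and 0.1 rad/s and velocity of joint nut_far_left between -0.1 and 0.1 rad/s and velocity of joint nut_far_right between -0.1 and 0.1 rad/s and velocity of joint nut_near_right between -0.1 and 0.1 rad/s and distance of level from where it was at the start of the episode below 0.02 m); the robot touches nothing.
It fails at once if the spirit level is knocked more than 20 mm from its place (distance of level from where it was at the start of the episode above 0.02 m).
It also fails if it takes over 66 s, if anything falls off the work surface, if the arm or the gripper's body presses on something with over 40 N, if the wrist force passes 120 N, or if a joint passes its speed limit or range.

## Working session

There is one attempt and no reset: what is moved stays moved. The work goes in short steps, Python scripts to look and compute and a tool call to move; the robot and the scene stay as the last step left them, time stands still between calls to the robot, and variables do not carry over. Pictures are saved under pics/ and viewed, about 8 in all and at most 12, crops included, and the job is handed in when it is done.

Besides the shell and the picture viewer there is one more tool, called after "Emit:" in YAML: its name, and indented under it one key for each argument. apply_moves: Moves the arm, as the interface text tells. Its arguments: {"type":"object","properties":{"increments":{"type":"array"}},"required":["increments"]}

```bash
mkdir -p pics
python3 - <<'E'
from cell import status, imaging, env
import cv2,numpy as np,pickle
s=status.state();print(s,env.tip_extent)
for n in("top","side"):
    c=imaging.read_camera(n);pickle.dump(c,open(n+".pkl","wb"))
    cv2.imwrite(f"pics/{n}0.png",c["pixels"][:,:,::-1]);print(n,{k:v for k,v in c.items() if k!="pixels"})
E
```

```text
{'t': 0.0, 'joints': array([ 1.20339471e+00,  4.91530818e-01,  1.55943855e+00, -1.12912308e-05,
        1.09168533e+00, -1.05589099e-01]), 'qvel': array([-0.00069866, -0.00083889,  0.00098485, -0.00030718,  0.00024467,
       -0.00062847]), 'tau': array([ 8.06492535e-04, -6.12665176e+01, -2.58185184e+01,  6.93386444e-02,
        4.82526398e-02, -1.16856295e-04]), 'eef_pos': array([161.66299763, 603.49843237, 225.08334789]), 'tcp_rot': array([ 3.04543261,  1.56973424, -1.92876368]), 'ft_force': array([ 0.21651299, -0.43896793, -0.81110001]), 'moment': array([-0.03580473, -0.05151497,  0.00629629]), 'opening': 1.0000266985585577} 11.0
top {'fovy': 55.73416040588026, 'cx': 317.2131922737652, 'cy': 196.39545558645244, 'distortion': array([-0.08113876,  0.        ,  0.        ,  0.        ,  0.        ]), 'R': array([[-2.61986439e-02, -9.99656667e-01,  4.23173013e-04],
       [-9.78521480e-01,  2.55581489e-02, -2.04554381e-01],
       [ 2.04473335e-01, -5.77313128e-03, -9.78855110e-01]]), 't': array([ 52.53396151, 571.22255879, 603.6019042 ])}
side {'fovy': 51.37141847154017, 'cx': 321.13052035017347, 'cy': 196.693355410095, 'distortion': array([-0.0526614,  0.       ,  0.       ,  0.       ,  0.       ]), 'R': array([[ 0.97532114, -0.22064642, -0.00798908],
       [-0.1213976 , -0.50568646, -0.85413338],
       [ 0.1844215 ,  0.8340242 , -0.51999264]]), 't': array([-551.93823471,  137.84395122,  563.25860403])}
```

View pics/top0.png

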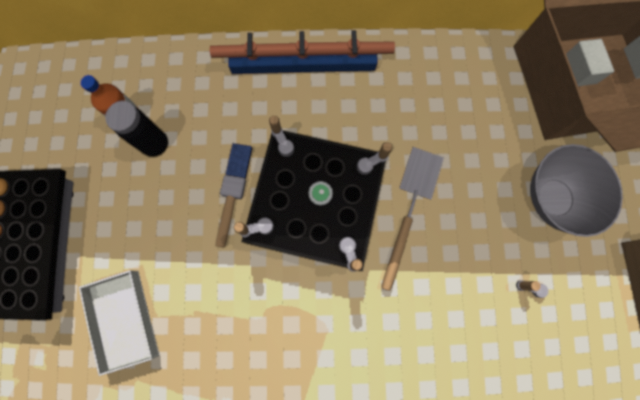

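View pics/side0.png

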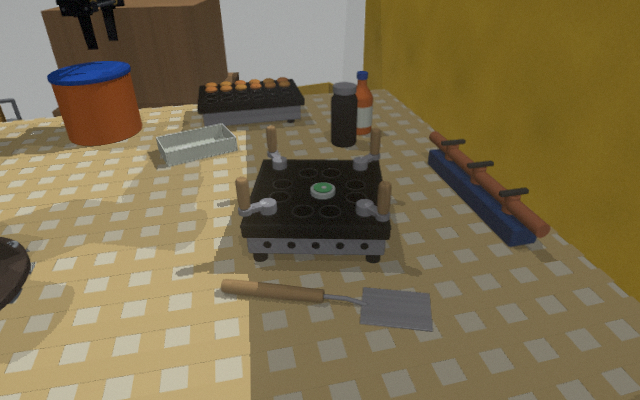

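The top view shows the plate centred near (315,198) with the spirit level at (320,193). The knob tops are near (275,120), (386,148), (239,228) and (357,266). In the side view the knobs are near (271,138), (376,142), (243,193) and (384,198).

```bash
cat > h.py <<'E'
import cv2,numpy as np,pickle
def K(c):
    f=200/np.tan(np.radians(c["fovy"]/2));return np.array([[f,0,c["cx"]],[0,f,c["cy"]],[0,0,1]])
def ray(c,uv):
    u=cv2.undistortPoints(np.array(uv,float).reshape(-1,1,2),K(c),c["distortion"]).reshape(-1,2)
    d=np.c_[u,np.ones(len(u))]@c["R"];return -c["R"].T@c["t"],d
def onplane(c,uv,z):
    o,d=ray(c,uv);return o+d*((z-o[2])/d[:,2])[:,None]
def proj(c,X):
    return cv2.projectPoints(np.array(X,float).reshape(-1,1,3),cv2.Rodrigues(c["R"])[0],c["t"],K(c),c["distortion"])[0].reshape(-1,2)
E
python3 - <<'E'
from h import *
T=pickle.load(open("top.pkl","rb"));S=pickle.load(open("side.pkl","rb"))
p=T["pixels"];g=p.max(2);m=((g<50)*255).astype(np.uint8);m[:, :225]=0;m[:,400:]=0;m[:120]=0;m[280:]=0
m=cv2.morphologyEx(m,cv2.MORPH_OPEN,np.ones((5,5)))
c=max(cv2.findContours(m,0,2)[0],key=cv2.contourArea)
w=onplane(T,c.reshape(-1,2),68)[:,:2].astype(np.float32);r=cv2.minAreaRect(w);print(r);print(cv2.boxPoints(r).round(1))
hsv=cv2.cvtColor(p,cv2.COLOR_RGB2HSV)
for x,y in[(275,122),(386,150),(240,228),(357,266)]: print(p[y,x],hsv[y,x])
q=S["pixels"]
hs=cv2.cvtColor(q,cv2.COLOR_RGB2HSV)
for x,y in[(271,138),(376,142),(243,193),(384,198)]: print(q[y,x],hs[y,x])
a=cv2.resize(p[105:285,225:405],(0,0),fx=3.3,fy=3.3,interpolation=2)[:,:,::-1]
cv2.imwrite("pics/a.png",a)
b=cv2.resize(q[115:265,225:405],(0,0),fx=4,fy=4,interpolation=2)[:,:,::-1]
cv2.imwrite("pics/b.png",b)
E
```

```text
((570.503662109375, 40.586143493652344), (206.9973907470703, 207.40785217285156), 75.19076538085938)
[[443.8 -33. ]
 [644.3 -86. ]
 [697.2 114.1]
 [496.7 167.2]]
[120  95  68] [ 16 111 120]
[110  87  62] [ 16 111 110]
[196 156 114] [ 15 107 196]
[198 157 114] [ 15 108 198]
[91 75 54] [ 17 104  91]
[91 77 54] [ 19 104  91]
[102  85  62] [ 17 100 102]
[87 72 50] [ 18 108  87]
```

View pics/a.png

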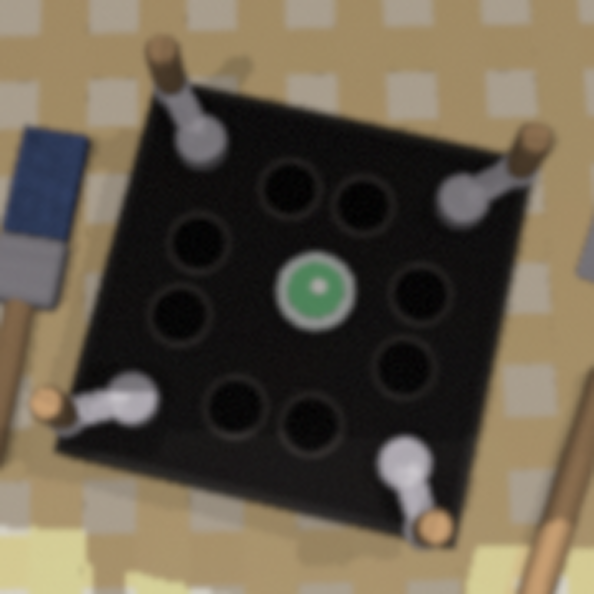

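View pics/b.png

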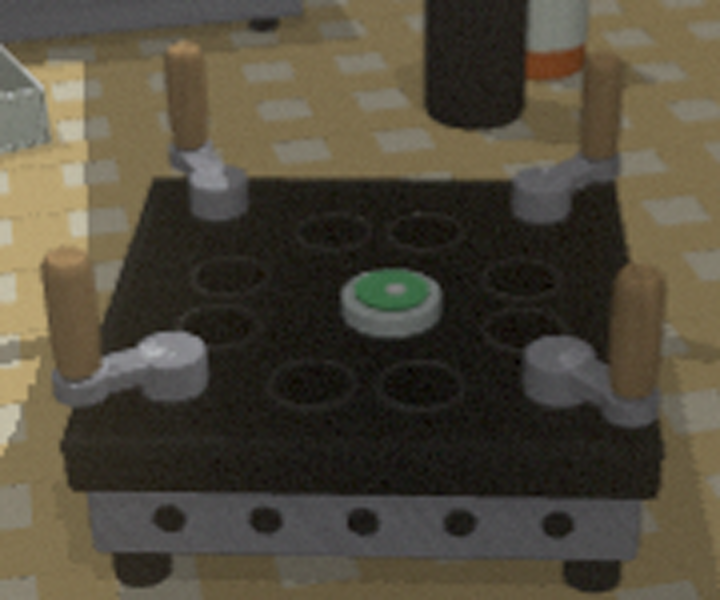

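Run:
```python
from h import *
T=pickle.load(open("top.pkl","rb"));S=pickle.load(open("side.pkl","rb"))
names=["NL","FL","FR","NR"]
f=lambda l:np.array(l)/3.3+[225,105]-.35
k=onplane(T,f([(46,404),(162,48),(535,138),(435,526)]),137)[:,:2]
hub=onplane(T,f([(132,398),(201,140),(463,200),(405,464)]),88)[:,:2]
l=np.array([[-70,70],[70,70],[70,-70],[-70,-70]]);yaw=-14.81
a=np.radians(yaw);R=np.array([[np.cos(a),-np.sin(a)],[np.sin(a),np.cos(a)]])
ctr=np.array([570.5,40.6]);ax=ctr+l@R.T
d=hub-hub.mean(0);print("hub centre",hub.mean(0),"side",np.linalg.norm(hub-np.roll(hub,1,0),axis=1), "yaw",np.degrees(np.arctan2(*(hub[1]-hub[0])[::-1])),np.degrees(np.arctan2(*(hub[2]-hub[3])[::-1])))
for i,n in enumerate(names):
    for A in(ax[i],hub[i]):
        v=k[i]-A;print(n,A.round(1),k[i].round(1),"r",np.hypot(*v).round(1),"ang",([135,45,-45,-135][i]-(np.degrees(np.arctan2(v[1],v[0]))-yaw)+180)%360-180)
# side check: triangulate knobs tops
s=np.array([(68,255),(184,48),(604,60),(642,270)])  # crop b order FR? 
sp=s/4+[225,115]-.375
o1,d1=ray(S,sp)
print("side pix at z137:",onplane(S,sp,137).round(1))
print(proj(S,np.c_[ax,np.full(4,88)]).round(0))
```

```text
hub centre [569.16365687  40.33011924] side [139.90819912 139.29769866 139.8653245  139.54194286] yaw -14.86263526372005 -14.84530168048134
NL [520.7 126.2] [511.6 158.9] r 34.0 ang 14.559366861872036
NL [520.  125.7] [511.6 158.9] r 34.2 ang 15.959910484114118
FL [656.1  90.4] [685.5 105. ] r 32.8 ang 3.7809556554057053
FL [654.6  90. ] [685.5 105. ] r 34.3 ang 4.325884581079663
FR [620.3 -45. ] [634.4 -74.8] r 33.0 ang 4.862082191643651
FR [618.5 -45.1] [634.4 -74.8] r 33.7 ang 1.9982797552941065
NR [484.9  -9.2] [451.6 -17.8] r 34.4 ang 15.749305366044439
NR [483.6  -9.3] [451.6 -17.8] r 33.1 ang 15.453272603469486
side pix at z137: [[452.8 -18.6 137. ]
 [513.1 157.9 137. ]
 [684.7 101.5 137. ]
 [636.9 -73.7 137. ]]
[[279. 160.]
 [360. 160.]
 [365. 204.]
 [267. 203.]]
```

```bash
cat >> h.py <<'E'
from scipy.spatial.transform import Rotation as Ro
AX=dict(NL=(520.3,125.9,135),FL=(655.3,90.2,45),FR=(619.3,-45.1,-45),NR=(484.2,-9.3,-135))
def knob(n,th):
    x,y,a=AX[n];b=np.radians(a-14.85)-th;return np.array([x+34*np.cos(b),y+34*np.sin(b)])
def go(s,target):  # tool-frame shift to world target
    M=Ro.from_euler("xyz",s["tcp_rot"]).as_matrix();return M.T@(np.array(target)-s["eef_pos"])
E
python3 - <<'E'
from h import *
from cell import status
s=status.state();print(Ro.from_euler("xyz",s["tcp_rot"]).as_matrix().round(3))
print(go(s,[512,158.5,225]).round(1))
E
```

```text
[[-0.    -0.966  0.259]
 [-0.001  0.259  0.966]
 [-1.     0.    -0.001]]
[ 4.000e-01 -4.536e+02 -3.392e+02]
```

Emit:
apply_moves:
  increments:
    - [0.2,0,-38,-28,0]
    - [0.5,0,-38,-28,0]
    - [0.5,0,-38,-28,0]
    - [0.5,0,-38,-28,0]
    - [0.5,0,-38,-28,0]
    - [0.5,0,-38,-28,0]
    - [0.5,0,-38,-28,0]
    - [0.5,0,-38,-28,0]
    - [0.5,0,-38,-28,0]
    - [0.5,0,-38,-28,0]

```text
t: 1.1
eef_pos: [457.2, 233.2, 225.6]
tcp_rot: [1.416, 1.571, 2.725]
ft_force: [0.4, 0.7, 0.4]
opening: 0.499
```

Emit:
apply_moves:
  increments:
    - [0.5,0,-38,-28,0]
    - [0.5,0,-36,-31,0]
    - [0.5,20,0,0,0]
    - [0.5,25,0,0,0]
    - [0.5,0,0,0,0]
    - [0.5,0,0,0,0]

```text
t: 1.7
eef_pos: [512.5, 158.9, 180.8]
tcp_rot: [1.888, 1.57, -3.086]
ft_force: [0.5, 0.1, 0.6]
opening: 0.501
```

Run:
```python
from h import *
from cell import status,imaging
s=status.state();print(s["eef_pos"],s["ft_force"],s["opening"],go(s,[*knob("NL",.26),107]).round(1))
c=imaging.read_camera("top");S=imaging.read_camera("side")
a=cv2.resize(c["pixels"][110:290,200:420],(0,0),fx=3,fy=3)[:,:,::-1]
b=cv2.resize(S["pixels"][60:240,180:420],(0,0),fx=2.7,fy=2.7)[:,:,::-1]
cv2.imwrite("pics/c.png",b)
```

```text
[512.49701328 158.88825779 180.81020473] [0.51447144 0.09572497 0.61227634] 0.5011623846996608 [73.8  1.  -0.5]
```

View pics/c.png

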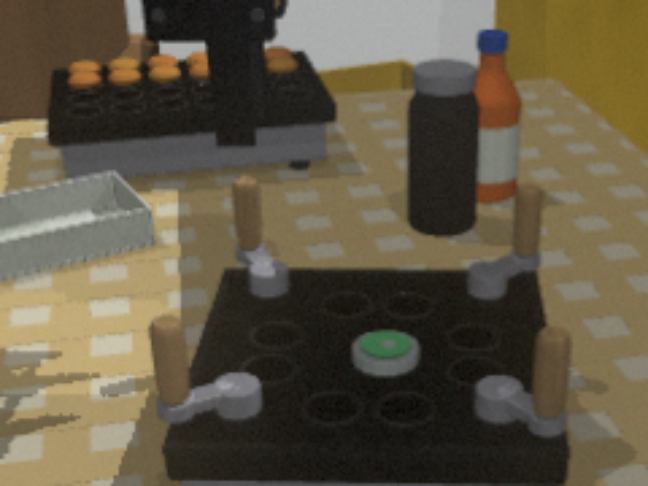

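The gripper hovers above the near-left knob, its fingers at about (237,140) in the crop and the knob top at (247,180). Next I descend and close.

Emit:
apply_moves:
  increments:
    - [0.5,30,1,0,0]
    - [0.5,30,0,0,0]
    - [0.5,13,0,0,0]
    - [0.5,0,0,0,0]
    - [0.8,0,0,0,0]
    - [1,0,0,0,0]
    - [1,0,0,0,0]
    - [1,0,0,0,0]

```text
t: 2.6
eef_pos: [511.8, 159.1, 108.4]
tcp_rot: [-1.089, 1.569, 0.22]
ft_force: [-0.2, 0.0, -0.6]
opening: 0.221
```

Run:
```python
from h import *
st=dict(NL=.26,FL=.07,FR=.06,NR=.27)
for n in st:
    th=np.linspace(st[n],3.25,16);b=np.radians(AX[n][2])-th
    P=np.round(34*np.c_[-np.cos(b),np.sin(b)]);print(n,np.diff(P,axis=0).astype(int).tolist())
```

```text
NL [[-6, 3], [-7, 2], [-6, 0], [-7, -1], [-6, -3], [-6, -3], [-5, -5], [-4, -6], [-2, -6], [-2, -7], [0, -6], [1, -7], [3, -6], [4, -6], [5, -5]]
FL [[-4, -6], [-3, -6], [-1, -7], [0, -7], [2, -7], [3, -7], [5, -6], [5, -4], [6, -4], [7, -2], [8, 0], [7, 1], [6, 3], [6, 4], [6, 5]]
FR [[6, -5], [7, -2], [7, -2], [7, 0], [7, 2], [7, 3], [6, 4], [4, 6], [4, 6], [2, 7], [0, 7], [-1, 8], [-3, 6], [-4, 6], [-5, 6]]
NR [[2, 6], [2, 7], [0, 7], [-1, 6], [-3, 7], [-3, 5], [-5, 5], [-6, 4], [-6, 2], [-7, 2], [-6, 0], [-7, -1], [-6, -3], [-6, -4], [-5, -5]]
```

Emit:
apply_moves:
  increments:
    - [1,0,0,0,0]
    - [1,0,0,0,0]
    - [1,0,-6,3,0]
    - [1,0,-7,2,0]
    - [1,0,-6,0,0]
    - [1,0,-7,-1,0]
    - [1,0,0,0,0]

```text
t: 3.3
eef_pos: [537.6, 155.1, 107.9]
tcp_rot: [2.625, 1.569, -2.35]
ft_force: [-3.5, -8.4, 9.2]
opening: 0.182
```

Emit:
apply_moves:
  increments:
    - [1,0,-6,-3,0]
    - [1,0,-6,-3,0]
    - [1,0,-5,-5,0]
    - [1,0,-4,-6,0]
    - [1,0,-2,-6,0]
    - [1,0,-2,-7,0]
    - [1,0,0,-6,0]
    - [1,0,1,-7,0]
    - [1,0,3,-6,0]
    - [1,0,0,0,0]

```text
t: 4.3
eef_pos: [545.0, 103.2, 108.1]
tcp_rot: [-0.108, 1.57, 1.201]
ft_force: [-2.5, -0.2, 6.1]
opening: 0.184
```

Emit:
apply_moves:
  increments:
    - [1,0,4,-6,0]
    - [1,0,5,-5,0]
    - [1,0,0,0,0]
    - [1,0,0,0,0]

```text
t: 4.7
eef_pos: [533.5, 94.8, 108.1]
tcp_rot: [-1.627, 1.571, -0.318]
ft_force: [-1.8, -1.1, 7.9]
opening: 0.183
```

```bash
cat > ang.py <<'E'
from h import *
from cell import status
s=status.state();p=s["eef_pos"]
for n,(x,y,a) in AX.items():
    v=p[:2]-[x,y];th=(np.radians(a-14.85)-np.arctan2(v[1],v[0]))%(2*np.pi);print(n,"r",np.hypot(*v).round(1),"th",th.round(3))
print(s["t"],p.round(1),s["ft_force"].round(1),s["opening"])
E
python3 ang.py
```

```text
NL r 33.8 th 3.266
FL r 121.9 th 3.706
FR r 164.1 th 3.118
NR r 115.2 th 2.539
4.7 [533.5  94.8 108.1] [-1.8 -1.1  7.9] 0.18303775000203484
```

Emit:
apply_moves:
  increments:
    - [0.5,0,0,0,0]
    - [0.5,0,0,0,0]
    - [0.5,-10,0,0,0]
    - [0.5,-30,0,0,0]
    - [0.5,-25,0,0,0]
    - [0.5,0,-35,-34,0]
    - [0.5,0,-35,-34,0]
    - [0.5,0,-35,-34,0]
    - [0.5,0,-37,-36,0]
    - [0.5,0,0,0,0]

```text
t: 5.7
eef_pos: [636.5, -78.4, 172.7]
tcp_rot: [-1.859, 1.569, -0.554]
ft_force: [-0.6, 1.2, 0.5]
opening: 0.496
```

Run:
```python
from h import *
from cell import status,imaging
s=status.state();print(s["eef_pos"],s["ft_force"],s["opening"],go(s,[635,-75,108]).round(1))
c=imaging.read_camera("top");S=imaging.read_camera("side")
b=S["pixels"][60:260,180:420]
cv2.imwrite("pics/d.png",cv2.resize(b,(0,0),fx=2.7,fy=2.7)[:,:,::-1])
```

```text
[636.45772861 -78.4422735  172.73366492] [-0.55118425  1.16272772  0.46037993] 0.49587260399260497 [64.7  2.4  3. ]
```

View pics/d.png

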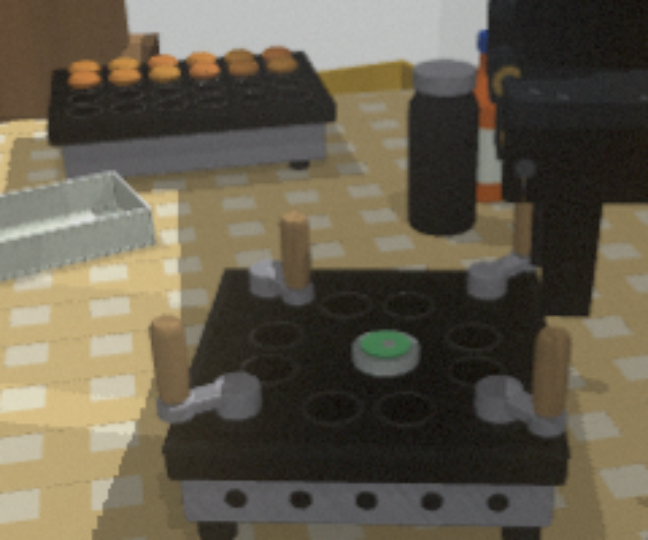

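The near-left knob now points inward, at (295,250) in the crop, and the level at (386,352) has not moved. The gripper is above the far-right knob, at (552,370).

Emit:
apply_moves:
  increments:
    - [0.5,0,2,3,0]
    - [0.5,30,0,0,0]
    - [0.5,34,0,0,0]
    - [0.5,0,0,0,0]
    - [1,0,0,0,0]
    - [1,0,0,0,0]
    - [1,0,0,0,0]
    - [1,0,0,0,0]
    - [1,0,0,0,0]
    - [1,0,0,0,0]

```text
t: 6.8
eef_pos: [633.3, -73.1, 110.3]
tcp_rot: [-2.546, 1.567, -1.237]
ft_force: [-5.1, -17.6, 6.1]
opening: 0.186
```

Emit:
apply_moves:
  increments:
    - [1,0,6,-5,0]
    - [1,0,7,-2,0]
    - [1,0,7,-2,0]
    - [1,0,7,0,0]
    - [1,0,7,2,0]
    - [1,0,7,3,0]
    - [1,0,6,4,0]
    - [1,0,0,0,0]

```text
t: 7.6
eef_pos: [585.7, -58.9, 110.2]
tcp_rot: [2.219, 1.568, -2.755]
ft_force: [-15.1, -8.0, 14.1]
opening: 0.184
```

```bash
python3 ang.py|grep -v -e N -e FL
```

```text
FR r 36.3 th 1.708
7.6 [585.7 -58.9 110.2] [-15.1  -8.   14.1] 0.18443618119749774
```

Emit:
apply_moves:
  increments:
    - [1,0,4,6,0]
    - [1,0,4,6,0]
    - [1,0,2,7,0]
    - [1,0,0,7,0]
    - [1,0,-1,8,0]
    - [1,0,-3,6,0]
    - [1,0,-4,6,0]
    - [1,0,0,0,0]
    - [1,0,0,0,0]

```text
t: 8.5
eef_pos: [599.9, -13.9, 110.1]
tcp_rot: [-1.582, 1.565, -0.273]
ft_force: [5.6, -5.8, 2.7]
opening: 0.181
```

```bash
python3 ang.py|grep -v -e N -e FL
```

```text
FR r 36.7 th 3.111
8.5 [599.9 -13.9 110.1] [ 5.6 -5.8  2.7] 0.1813792306096623
```

Emit:
apply_moves:
  increments:
    - [0.5,0,0,0,0]
    - [0.5,0,0,0,0]
    - [0.5,-10,0,0,0]
    - [0.5,-30,0,0,0]
    - [0.5,-25,0,0,0]
    - [0.5,0,36,-11,0]
    - [0.5,0,36,-11,0]
    - [0.5,0,36,-10,0]
    - [0.5,0,34,-10,0]
    - [0.5,0,0,0,0]

```text
t: 9.5
eef_pos: [446.0, -16.3, 174.4]
tcp_rot: [1.574, 1.569, 2.883]
ft_force: [-0.8, 0.0, -0.1]
opening: 0.503
```

Run:
```python
from h import *
from cell import status,imaging
s=status.state();print(s["eef_pos"],s["ft_force"],s["opening"],go(s,[451.5,-18,108]).round(1))
S=imaging.read_camera("side")
b=S["pixels"][60:260,180:420]
cv2.imwrite("pics/e.png",cv2.resize(b,(0,0),fx=2.7,fy=2.7)[:,:,::-1])
```

```text
[446.02786006 -16.34002281 174.35664995] [-0.82501933  0.02685542 -0.09051251] 0.5030291553533105 [66.3 -5.8 -0.2]
```

View pics/e.png

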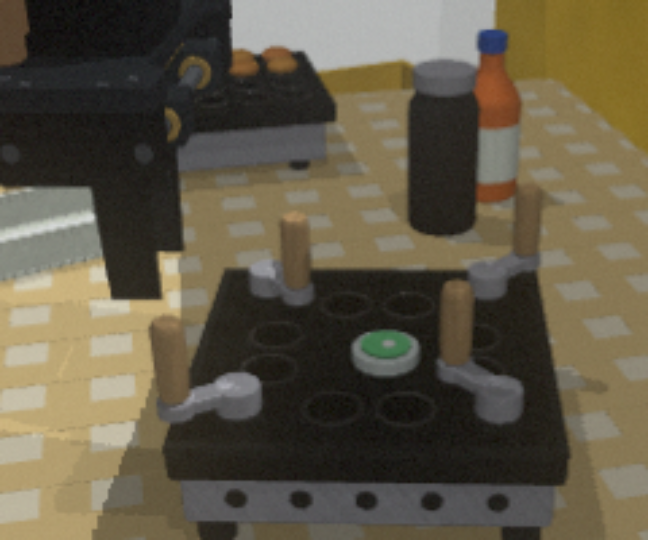

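The far-right nut now points inward, at (457,330) in the crop, and the level is still at (386,352). Next is near-right, whose knob is at (170,360).

Emit:
apply_moves:
  increments:
    - [0.5,0,-6,0,0]
    - [0.5,30,0,0,0]
    - [0.5,36,0,0,0]
    - [0.5,0,0,0,0]
    - [1,0,0,0,0]
    - [1,0,0,0,0]
    - [1,0,0,0,0]
    - [1,0,0,0,0]
    - [1,0,0,0,0]
    - [1,0,0,0,0]

```text
t: 10.55
eef_pos: [455.9, -18.5, 108.4]
tcp_rot: [-1.475, 1.569, -0.165]
ft_force: [-0.9, -0.5, 7.4]
opening: 0.184
```

Emit:
apply_moves:
  increments:
    - [1,0,2,6,0]
    - [1,0,2,7,0]
    - [1,0,0,7,0]
    - [1,0,-1,6,0]
    - [1,0,-3,7,0]
    - [1,0,-3,5,0]
    - [1,0,-5,5,0]
    - [1,0,0,0,0]

```text
t: 11.35
eef_pos: [476.3, 20.8, 108.4]
tcp_rot: [-1.54, 1.567, -0.231]
ft_force: [4.1, -4.2, 4.4]
opening: 0.185
```

Emit:
apply_moves:
  increments:
    - [1,0,-6,4,0]
    - [1,0,-6,2,0]
    - [1,0,-7,2,0]
    - [1,0,-6,0,0]
    - [1,0,-7,-1,0]
    - [1,0,-6,-3,0]
    - [1,0,-6,-4,0]
    - [1,0,-3,-3,0]
    - [1,0,0,0,0]
    - [1,0,0,0,0]

```text
t: 12.35
eef_pos: [519.0, 5.7, 108.3]
tcp_rot: [-2.771, 1.57, -1.462]
ft_force: [-2.9, -3.0, 9.5]
opening: 0.182
```

```bash
python3 ang.py|grep -v -e L -e FR
```

```text
NR r 37.9 th 3.262
12.35 [519.    5.7 108.3] [-2.9 -3.   9.5] 0.1815190841063729
```

Emit:
apply_moves:
  increments:
    - [0.5,0,0,0,0]
    - [0.5,0,0,0,0]
    - [0.5,-10,0,0,0]
    - [0.5,-30,0,0,0]
    - [0.5,-25,0,0,0]
    - [0.5,0,-34,35,0]
    - [0.5,0,-34,35,0]
    - [0.5,0,-34,34,0]
    - [0.5,0,-33,34,0]
    - [0.5,0,0,0,0]

```text
t: 13.35
eef_pos: [688.3, 107.2, 172.4]
tcp_rot: [-0.917, 1.569, 0.394]
ft_force: [-2.7, 0.1, -0.3]
opening: 0.501
```

Emit:
apply_moves:
  increments:
    - [0.5,0,0,0,0]
    - [0.5,0,0,0,0]

```text
t: 13.55
eef_pos: [684.3, 104.0, 172.9]
tcp_rot: [1.834, 1.57, -3.14]
ft_force: [-0.5, -0.2, -0.2]
opening: 0.501
```

Run:
```python
from h import *
from cell import status,imaging
s=status.state();print(s["eef_pos"],s["ft_force"],s["opening"],go(s,[685.5,104,108]).round(1))
S=imaging.read_camera("side")
b=S["pixels"][60:260,180:420]
cv2.imwrite("pics/f.png",cv2.resize(b,(0,0),fx=2.7,fy=2.7)[:,:,::-1])
```

```text
[684.32424474 103.9774295  172.8997003 ] [-0.54710985 -0.18608762 -0.17295816] 0.5010498956862293 [64.9 -1.2  0.3]
```

View pics/f.png

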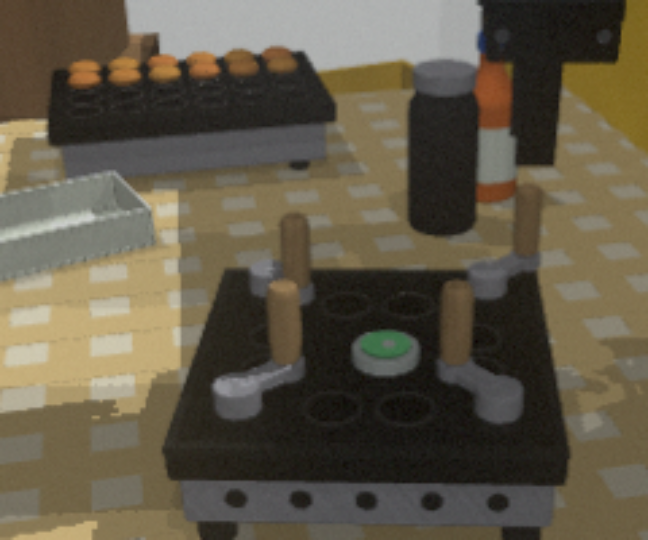

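Three knobs point inward, at (295,250), (285,325) and (457,325) in the crop, and the level at (386,352) has not moved. The gripper is above the last knob, at (527,220).

Emit:
apply_moves:
  increments:
    - [0.5,30,-1,0,0]
    - [0.5,34,0,0,0]
    - [0.5,0,0,0,0]
    - [1,0,0,0,0]
    - [1,0,0,0,0]
    - [1,0,0,0,0]
    - [1,0,0,0,0]
    - [1,0,0,0,0]
    - [1,0,0,0,0]

```text
t: 14.5
eef_pos: [686.7, 104.3, 109.7]
tcp_rot: [-1.144, 1.569, 0.165]
ft_force: [-0.2, 0.6, 6.8]
opening: 0.182
```

Emit:
apply_moves:
  increments:
    - [1,0,-4,-6,0]
    - [1,0,-3,-6,0]
    - [1,0,-1,-7,0]
    - [1,0,0,-7,0]
    - [1,0,2,-7,0]
    - [1,0,3,-7,0]
    - [1,0,5,-6,0]
    - [1,0,5,-4,0]
    - [1,0,0,0,0]

```text
t: 15.4
eef_pos: [666.4, 57.4, 109.7]
tcp_rot: [-1.236, 1.57, 0.073]
ft_force: [-1.3, -0.5, 6.4]
opening: 0.18
```

Emit:
apply_moves:
  increments:
    - [1,0,6,-4,0]
    - [1,0,7,-2,0]
    - [1,0,8,0,0]
    - [1,0,7,1,0]
    - [1,0,6,3,0]
    - [1,0,6,4,0]
    - [1,0,4,3,0]
    - [1,0,0,0,0]
    - [1,0,0,0,0]

```text
t: 16.3
eef_pos: [625.6, 74.2, 109.6]
tcp_rot: [-1.073, 1.569, 0.237]
ft_force: [-0.0, 1.4, 8.2]
opening: 0.181
```

```bash
python3 ang.py|grep -v -e N -e FR
```

```text
FL r 33.8 th 3.175
16.3 [625.6  74.2 109.6] [-0.   1.4  8.2] 0.1810741810349923
```

Release, lift and back away, then check every angle.

Emit:
apply_moves:
  increments:
    - [0.5,0,0,0,0]
    - [0.5,0,0,0,0]
    - [0.5,-10,0,0,0]
    - [0.5,-40,0,0,0]
    - [0.5,-40,0,0,0]
    - [0.5,-20,0,45,0]
    - [0.5,0,0,45,0]
    - [0.5,0,0,45,0]
    - [0.5,0,0,45,0]
    - [0.5,0,0,45,0]

```text
t: 17.3
eef_pos: [683.5, 292.9, 219.3]
tcp_rot: [-1.968, 1.571, -0.659]
ft_force: [0.5, -0.2, 0.1]
opening: 0.498
```

Emit:
apply_moves:
  increments:
    - [0.5,0,0,40,0]
    - [0.5,0,0,40,0]
    - [0.5,0,0,0,0]
    - [0.5,0,0,0,0]
    - [0.5,0,0,0,0]

```text
t: 17.8
eef_pos: [704.1, 367.5, 218.9]
tcp_rot: [2.65, 1.57, -2.324]
ft_force: [0.6, -0.7, 0.0]
opening: 0.497
```

Run:
```python
from h import *
from cell import imaging,status
c=imaging.read_camera("top");pickle.dump(c,open("top1.pkl","wb"))
T=pickle.load(open("top.pkl","rb"))
for q in(T,c):
    h=cv2.cvtColor(q["pixels"],cv2.COLOR_RGB2HSV)[150:240,270:370]
    y,x=np.nonzero((h[...,0]>50)&(h[...,0]<90)&(h[...,1]>80));print("level",onplane(q,[(x.mean()+270,y.mean()+150)],79).round(1))
cv2.imwrite("pics/g.png",cv2.resize(c["pixels"][105:285,225:405],(0,0),fx=3.3,fy=3.3,interpolation=2)[:,:,::-1])
print(status.state()["eef_pos"])
```

```text
level [[576.7  33.   79. ]]
level [[575.5  35.4  79. ]]
[704.22297194 367.24127615 219.10519354]
```

View pics/g.png

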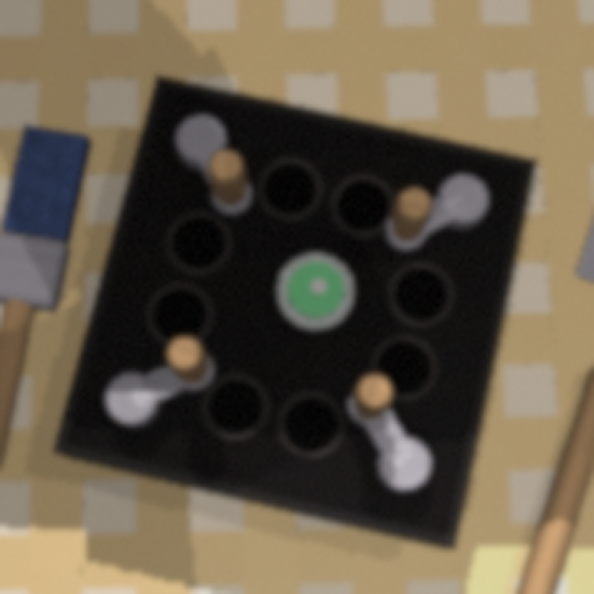

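All four knobs point inward, with their tops at (227,164), (414,203), (186,352) and (375,390) in the crop. The level is at (316,291), as before.

Run:
```python
from h import *
T=pickle.load(open("top1.pkl","rb"))
k=onplane(T,np.array([(186,352),(227,164),(414,203),(375,390)])/3.3+[224.65,104.65],137)
A=[]
for p,(n,(x,y,a)) in zip(k,AX.items()):
    v=p[:2]-[x,y];A.append((np.radians(a-14.85)-np.arctan2(v[1],v[0]))%(2*np.pi));print(n,np.hypot(*v).round(1),A[-1].round(2))
if min(A)>2.9:
    from cell import env;print(env.job_done())
```

```text
NL 34.8 3.26
FL 34.5 3.17
FR 34.3 3.18
NR 34.2 3.17
the job is handed in; nothing more can be done
None
```

All four crank nuts are tightened by a half turn, in cross order: near-left, far-right, near-right, far-left. I handed the job in at about 18 s of the 66 s allowed; it reports no verdict.

- **Nut angles:** the last top picture gives 3.26 rad (near-left), 3.18 (far-right), 3.17 (near-right) and 3.17 (far-left), all above the 2.8 needed. The knobs measured 34–35 mm from their axes, against the stated 34 mm.
- **Disagreement on angles:** the arm's own position at release put far-right at 3.11 rad and near-right at 3.26 rad, both at a radius about 3–4 mm too large. Either way both are well above 2.8.
- **Spirit level:** in the enlarged picture it sits at the same pixel as at the start. My colour-mask measurement shifted by 2.7 mm, which I put down to mask noise because the lighting changed. The limit is 20 mm.
- **Arm:** it ended well clear of everything. The largest wrist force I read was about 22 N, when the fingers closed on and led round the far-right knob; the limit is 120 N.

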